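# Press the new muntin home in the door frame and hold it

### The job

Pick up the new grooved muntin (the pale wooden bar with a stub tenon at each end) and, keeping it level with the clamped cupboard-door frame, push the tenon at either end into the hidden groove of the far rail, the muntin's centre line on the pencil line of the blue tape, until its shoulders meet the rail squarely. Press it home with roughly 10 N, without ramming it, for at least three seconds while the glue grabs, and finish still holding it pressed there, because nothing else carries it. Leave the other tools and parts on the bench where they lie.

Things in the scene. Friction and masses are not known exactly. Their poses are not given: they have to be found in the camera images.
- frame: Dark brown cupboard-door frame lying flat, fixed to the bench: a far rail and two stiles, open towards the robot. 28 mm thick on 20 mm bearers: underside z = 20, top z = 48 mm. Origin on the bench below the middle of the rail's inner face; x points into the rail, away from the robot, y left along the rail, z up. Rail x = 0 to 60 mm; stiles |y| = 120 to 165 mm, x = -250 to 80 mm.
- groove (a point): Centre of the mouth of the groove in the rail's inner face (the face towards the robot), midway between the stiles, 34 mm above the bench. The groove runs the rail's whole 240 mm; it is 12 mm high (28 to 40 mm above the bench) and 12 mm deep, rigid, between an upper and a lower lip 8 mm thick. Axes as the frame's.
- mark: Blue tape 25 mm wide on the rail's top face with a black pencil line along its middle, parallel to the frame's x: the place for the muntin's centre line. It lies up to 40 mm left or right of the rail's middle. Origin on the line, at the rail's inner face, on the rail's top face (48 mm high); axes as the frame's.
- holdfast (a point): Top of the left of two dark steel holdfasts that pin the frame's far corners: 121 mm above the bench. They occupy x = 24 to 61 mm, |y| = 127 to 251 mm in the frame's axes (the other is its mirror image). A red bar clamp, 60 mm high, grips the stiles at the same end, out to y = 290 mm.
- batten (a point): Top of the middle of the pale batten under the near ends of the stiles, 20 mm high, x = -242 to -202 mm in the frame's axes. Nothing else lies in the frame's opening.
- muntin: New muntin, loose on the bench: pale wooden bar, 160 mm between its shoulders, 48 mm wide, 28 mm thick, about 110 g, dark centre line on top. Origin: centre of its underside; x along it, y across, z up. Lies left or right of the frame (swaps with the sanding block), up to 30 degrees askew. Home: shoulder on the rail's inner face, origin at x = -80 mm in the frame's axes, underside 20 mm above the bench.
- tenon (a point): Tip of one of the muntin's two stub tenons (at its +x end; the -x end is alike and may be used instead), 90 mm from its middle, 14 mm above its underside. Tenon: 10 mm long, 24 mm wide, 9 mm high (9.5 to 18.5 mm above the underside), edges slightly rounded. The muntin's long sides have grooves 12 mm high and deep; fingers bear on the 8 mm strips above and below.
- sander: Bystander: blue hand sanding block on a metal and rubber sole, 195 x 84 mm, 60 mm high. Origin: centre of the underside, x along its length.
- near_rail: Bystander: the second, dark brown rail, 60 x 306 mm over its tenons, 28 mm thick, lying far left of the frame. Origin: centre of its underside; its length along its y.
- brush: Bystander: flat paint brush with a red handle, 190 mm long, 20 mm high, on the left of the frame. Origin: on the bench under the ferrule end of the handle, handle towards its own -x.
- bevel: Bystander: sliding bevel, dark wooden stock 125 mm along its x with a steel blade 200 mm long about square to it, 33 mm high, on the right near the robot. Origin: centre of the stock's underside.
- glue: Bystander: yellow glue bottle with a red cap, diameter 60 mm, 170 mm high, on the left of the frame. Origin: centre of its underside.
- mallet: Bystander: wooden mallet lying on the bench, head 75 x 130 mm and 60 mm high, handle 230 mm along its x, on the right. Origin: under the handle's middle; the head is centred at x = 140 mm.
- chisel: Bystander: wood chisel, 245 mm long, 28 mm high, on the left near the robot. Origin: on the bench near the front of its handle, blade towards its +x.
There are look-alikes about, which are no part of the job. Leave any green or purple look-alike of the muntin alone.

How it is judged (in metres and radians):
On the way:
1. the muntin is pressed home in the rail's groove, on the mark, for three seconds (x of muntin in the frame of frame between -0.082 and -0.077 m and y of muntin in the frame of mark between -0.005 and 0.005 m and z of muntin in the frame of frame between 0.016 and 0.024 m and angle between the x axis of muntin and the x axis of frame, either way round below 0.05 rad and angle between the z axis of muntin and the z axis of frame, either way round below 0.06 rad and contact force between muntin and frame above 4 N and contact force between the fingers and muntin above 2 N), for 3 s.
At the end, for the whole second after the job is handed in: Still held in the fingers: underside within 4 mm of the frame's, level within 0.06 rad, shoulders within 2 mm of the rail's face, centre line within 5 mm of the tape's line and 0.05 rad of square, pressing on the frame with over 4 N, at rest; before that pressed so for 3 s (all of step 1 and linear speed of muntin below 0.01 m/s); the arm keeps its last pose, push and grip.
It fails at once if the muntin is rammed against the frame (over 60 N) (contact force between muntin and frame above 60 N).
It fails at once if another tool or part on the bench is shifted by more than 30 mm (distance of any of sander, near_rail, brush, bevel, glue, mallet, chisel from where it was at the start of the episode above 0.03 m).
It also fails if it takes over 56 s, if anything falls off the work surface, if the arm or the gripper's body presses on something with over 40 N, if the wrist force passes 120 N, or if a joint passes its speed limit or range.

### The arm

A 6-joint arm with a two-finger parallel gripper is mounted at the origin on the work surface. World frame = base frame: x ahead of the robot, y to its left, z up, the work surface at z = 0. Lengths are in mm, angles in rad, forces in N, time in s.
With the tool pointing down it reaches from about 350 to 975 mm from the base axis. Payload 7.1 kg.
Tool frame: the origin (TCP) lies midway between the tips of the shut fingers; the grasp point (between the pads) lies 19 mm behind it (ctrl.grasp_offset is the distance from the TCP to the grasp point, in mm); z points along the fingers, y is the line along which they close (so a half turn about z gives the same grasp; the last joint's range is limited). The gripper opens to 88 mm and grips with 3 to 60 N. Pads are 20 mm wide; open, the fingers measure 115 mm over their backs; the gripper's body (75 mm by 178 mm) begins 61 mm behind the grasp point.
Start: joints at [-1.159, 0.423, 1.63, -0, 1.089, -0.019], TCP at [261.013, -567.87, 222.675] pointing down, gripper open.
Joint ranges: [-3, 3], [-0.9, 2.11], [0.09, 2.58], [-1.31, 4.45], [0.11, 2.69], [-2.54, 2.54]. Speed limits (rad/s): [2.39, 2.39, 3.01, 3.14, 3.14, 3.14].

### API

Orientations are given as a rotation vector (axis times angle).
In Python, from workcell import sensors, viewer, ctrl gives the robot as it stands. The module is installed in compiled form; this text tells all that it offers.
- The arm moves only by the shell command python3 -m handwheel 'ROWS'. ROWS is JSON, a list of rows, each a list of 7 numbers: the shift along the tool's x, y, z in mm, then the turn, a rotation vector about the tool's x, y, z in rad, then the closure, from 0 (fully open) to 1 (shut). In form: [[x, y, z, rx, ry, rz, jaw], ...]. A call has 1 to 10 rows; each row shifts and turns the commanded pose from where the row before left it, along the tool's axes as they then stand; what a row does not reach is not made up. A row lasts 1/8 s, in which the tool goes at most 62.5 mm and 10.7 degrees, less where a joint would pass 70% of its speed; a pose out of reach is approached as far as the arm can. A call is refused whole if a number of a shift passes 62.5 or a number of a turn 0.188, either way. A call with a gripper value outside its range is refused whole. The fingers move at their own pace and stop on an object; the grip force is fixed at half the most. Time passes only in rows, so rows that do not move let the fingers close. It gives the time, the measured TCP pose, the force, the opening and the grip force at its end, in the units of the state.
- sensors.get_obs(): the state, without advancing time (a new reading comes with each control period).
- viewer.get_image(name): name is "scene" or "top" or "wrist"; returns a dict with "frame" (480x640x3 uint8, blue, green, red), "fov_y" (degrees; the focal length in pixels is half the picture's height over the tangent of half this angle, whatever the lens; pixels are square), "cx", "cy" (the principal point, pixels), "distortion" ([k1, k2, p1, p2, k3] as OpenCV has them; the pictures are not rectified), "R" (3x3) and "t" (3): a world point X has camera coordinates R X + t. Camera axes: x right, y down, z forward; pixel columns grow to the right and rows downward; lengths in mm; the calibration is good to about 2 mm. A picture is of the moment at which its call begins. There is no depth.
- ctrl.close_job(): hands the job in; it is judged then, once.
The state is a dict: "t": time; "qpos": joint angles; "qvel": joint speeds; "joint_torque": joint torques, N m; "ee_pos": TCP position; "orientation": TCP orientation; "ft_force": force on the tool from outside, world axes, zero at the start; "moment": the same for the moment, N m; "width": finger opening in mm; "grasp_force": force on a finger pad.
Only numpy, scipy, OpenCV 4.12 (cv2) and the standard library are available. Lean on these libraries where they do the work, as an engineer would, in place of code of your own. Each camera call takes 0.05 s, during which the arm holds its last target. There are 200 camera calls.

## Working session

There is one attempt and no reset: what is moved stays moved. The work goes in short steps, Python scripts to look and compute and a shell command to move; the robot and the scene stay as the last step left them, time stands still between calls to the robot, and variables do not carry over. Pictures are saved under pics/ and viewed, at most 10 in all, crops included, and the job is handed in when it is done.

```bash
mkdir -p pics; cat > h.py <<'E'
import numpy as np, cv2, pickle
from workcell import sensors, viewer, ctrl
def grab(n,f):
    d=viewer.get_image(n); cv2.imwrite('pics/%s.png'%f,d['frame']); pickle.dump(d,open('pics/%s.pkl'%f,'wb')); return d
def load(f): return pickle.load(open('pics/%s.pkl'%f,'rb'))
def KD(d):
    f=240/np.tan(np.radians(d['fov_y'])/2)
    return np.array([[f,0,d['cx']],[0,f,d['cy']],[0,0,1.]]),np.array(d['distortion'],float)
def px2w(d,uv,z):
    K,D=KD(d); R=np.array(d['R']);t=np.array(d['t']).ravel()
    p=cv2.undistortPoints(np.array(uv,float).reshape(-1,1,2),K,D).reshape(-1,2)
    r=np.c_[p,np.ones(len(p))]@R; c=-R.T@t
    s=(z-c[2])/r[:,2]; return c+s[:,None]*r
def w2px(d,X):
    K,D=KD(d); return cv2.projectPoints(np.array(X,float).reshape(-1,1,3),cv2.Rodrigues(np.array(d['R']))[0],np.array(d['t'],float),K,D)[0].reshape(-1,2)
E
python3 - <<'E'
from h import *
for n in('top','scene','wrist'):
    d=grab(n,n+'0'); print(n,d['fov_y'],-np.array(d['R']).T@np.array(d['t']).ravel())
print(sensors.get_obs())
E
```

```text
top 51.557470546455725 [ 445.20585836   43.37853847 1588.6626746 ]
scene 46.56633488186721 [1242.0434176   749.32060007 1563.6876316 ]
wrist 61.15925997821336 [ 321.9185409  -540.14006115  383.21760003]
{'t': 0.15, 'qpos': array([-1.15897710e+00,  4.23700391e-01,  1.63046266e+00, -3.50608278e-06,
        1.08857688e+00, -1.89885025e-02]), 'qvel': array([ 0.00108046, -0.00345702, -0.00208258,  0.00117367,  0.0013121 ,
       -0.00032486]), 'joint_torque': array([ 8.61745484e-04, -5.44984961e+01, -2.73920041e+01,  6.44674245e-02,
        2.04707537e-02, -6.76850686e-05]), 'ee_pos': array([ 260.87090425, -567.51066278,  222.07870185]), 'orientation': array([-3.06789174e+00, -6.71252338e-01,  3.56350567e-04]), 'ft_force': array([ 0.2571988 , -0.30642858, -0.2200918 ]), 'moment': array([0.04273474, 0.00942937, 0.06036074]), 'grasp_force': 0.0, 'width': 87.70808662667574}
```

View pics/top0.png

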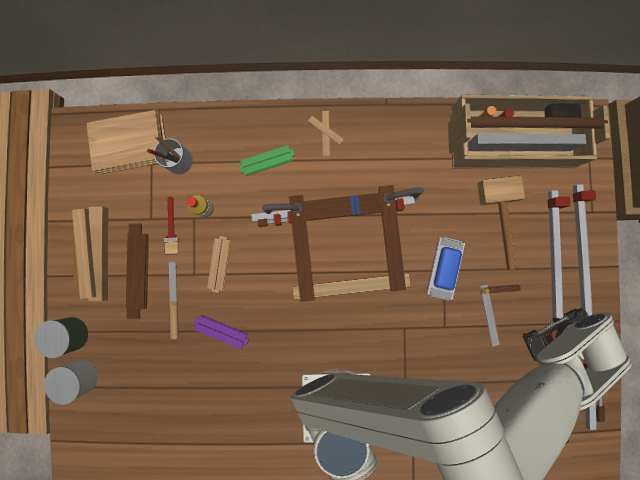

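The top view shows the frame (rail near 345,206) and its tape at about (355,205). These could be the muntin:
- Pale bar at (218,264): pale, with a dark centre line and stub ends, and left of the frame opposite the sanding block at (447,268). It fits the description.
- Green bar at (267,160) and purple bar at (221,331): excluded look-alikes.
- Pale boards at (90,253), pale cross at (325,130) and batten at (350,288): wrong shape or size.

I'll confirm in an enlarged crop.

```bash
python3 - <<'E'
from h import *
d=load('top0');im=d['frame']
a=cv2.resize(im[225:305,180:260],(480,480),interpolation=cv2.INTER_CUBIC)
b=cv2.resize(im[180:305,240:440],(0,0),fx=4,fy=4,interpolation=cv2.INTER_CUBIC)
cv2.imwrite('pics/c1.png',a);cv2.imwrite('pics/c2.png',b)
E
```

```text
(no output)
```

View pics/c1.png

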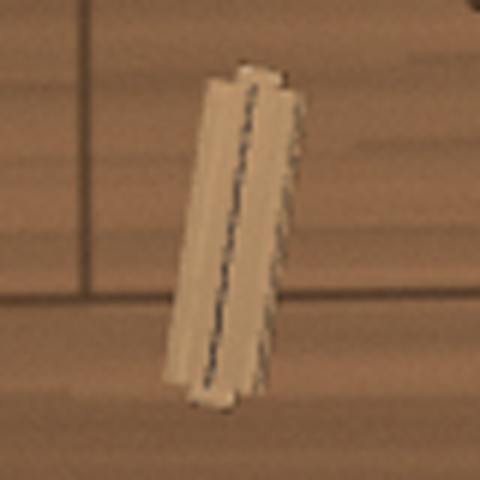

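View pics/c2.png

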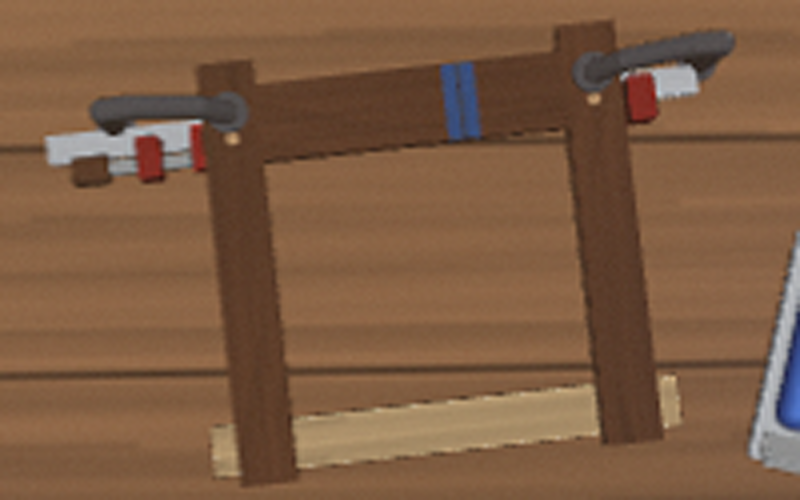

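The crop confirms it: the pale bar has a dark centre line from (255,85) to (208,388) in crop pixels and a tenon at each end. In the frame crop the rail's inner edge runs (264,162) to (568,127), and the pencil line runs (456,63) to (463,138).

```bash
python3 - <<'E'
from h import *
d=load('top0')
c=lambda p,s,o:[(p[0]+.5)/s-.5+o[0],(p[1]+.5)/s-.5+o[1]]
m=px2w(d,[c(p,6,(180,225)) for p in((255,85),(208,388))],28)
e=px2w(d,[c(p,4,(240,180)) for p in((264,162),(568,127),(456,63),(463,138))],48)
print(m.round(1),m.mean(0),np.degrees(np.arctan2(*(m[0]-m[1])[[1,0]])),np.linalg.norm(m[0]-m[1]))
print(e.round(1),np.linalg.norm(e[0]-e[1]),'edge yaw',np.degrees(np.arctan2(*(e[0]-e[1])[[1,0]]))-90,'line',np.degrees(np.arctan2(*(e[2]-e[3])[[1,0]])))
E
```

```text
[[538.7 349.8  28. ]
 [380.1 376.1  28. ]] [459.39662072 362.96359387  28.        ] -9.397627489552082 160.8286257911011
[[ 591.1   84.5   48. ]
 [ 614.5 -153.1   48. ]
 [ 666.1  -66.6   48. ]
 [ 607.2  -70.8   48. ]] 238.6799734779077 edge yaw 5.635053717857062 line 4.04550431452652
```

```bash
python3 -m handwheel '[[0,0,0,0,0,0.149,0],[0,0,0,0,0,0.149,0],[0,0,0,0,0,0.149,0],[0,0,0,0,0,0.149,0]]' && python3 -m handwheel '[[16,-50,0,0,0,0,0],[16,-50,0,0,0,0,0],[16,-50,0,0,0,0,0],[16,-50,0,0,0,0,0],[16,-50,0,0,0,0,0],[16,-50,0,0,0,0,0],[16,-50,0,0,0,0,0],[16,-50,0,0,0,0,0],[16,-50,0,0,0,0,0],[16,-50,0,0,0,0,0]]' && python3 -m handwheel '[[-11,-45,0,0,0,0,0],[-11,-45,0,0,0,0,0],[-11,-45,0,0,0,0,0],[-11,-45,0,0,0,0,0],[-11,-45,0,0,0,0,0],[-11,-45,0,0,0,0,0],[-11,-45,0,0,0,0,0],[-11,-45,0,0,0,0,0],[-11,-45,0,0,0,0,0],[-11,-45,0,0,0,0,0]]' && python3 -m handwheel '[[0,0,0,0,0,0,0],[0,0,0,0,0,0,0]]'
python3 - <<'E'
from h import *
d=grab('wrist','w1'); o=sensors.get_obs(); print(o['ee_pos'],o['orientation'],o['qpos'])
E
```

```text
t: 0.65
ee_pos: [260.9, -567.6, 222.3]
orientation: [-3.13, 0.267, 0.001]
ft_force: [-0.0, -0.3, 0.3]
width: 88.0
grasp_force: 0.0
t: 1.9
ee_pos: [501.6, -99.3, 222.7]
orientation: [3.131, -0.259, 0.0]
ft_force: [0.4, -0.2, 0.0]
width: 87.6
grasp_force: 0.0
t: 3.15
ee_pos: [466.2, 362.4, 222.5]
orientation: [3.131, -0.259, -0.0]
ft_force: [0.1, 0.2, 0.9]
width: 87.7
grasp_force: 0.0
t: 3.4
ee_pos: [466.1, 360.3, 222.2]
orientation: [3.13, -0.258, -0.001]
ft_force: [-0.1, 0.5, 0.0]
width: 87.9
grasp_force: 0.0
[466.37448468 359.86761732 222.35471857] [ 3.12990627e+00 -2.59811240e-01 -9.87427609e-04] [ 6.37143651e-01  3.71644752e-01  1.71098114e+00 -3.18793324e-04
  1.06004704e+00  2.37373476e+00]
```

View pics/w1.png

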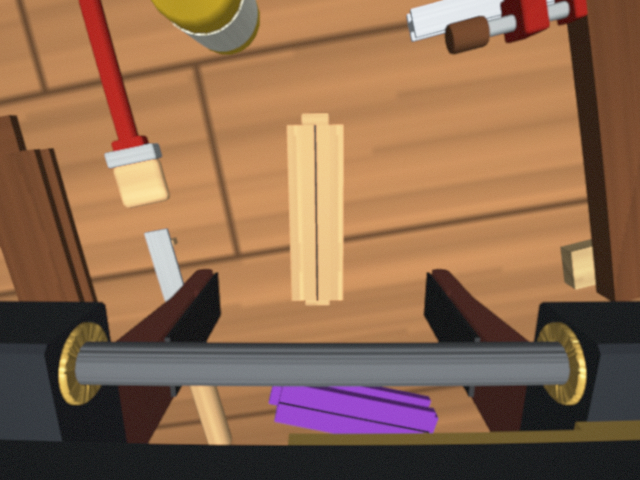

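The wrist view shows the muntin between the open fingers, with its centre line from (315.5,125) to (318,300). The chisel and brush are clear on the left.

```bash
python3 - <<'E'
from h import *
from scipy.spatial.transform import Rotation as Ro
d=load('w1')
m=px2w(d,[(315.5,125),(317.7,300)],28); c=m.mean(0); o=sensors.get_obs()
R=Ro.from_rotvec(o['orientation']).as_matrix()
print(m,c,np.degrees(np.arctan2(*(m[0]-m[1])[[1,0]])),np.degrees(np.arctan2(R[1,0],R[0,0])),np.linalg.norm(m[0]-m[1]))
print(R.T@(np.array([c[0],c[1],4])-o['ee_pos']))
E
```

```text
[[539.64919431 353.38951256  28.        ]
 [382.38222546 378.04661874  28.        ]] [461.01570989 365.71806565  28.        ] -8.91058100330118 -9.490419050860526 159.18816657099234
[ -6.12987899  -5.09865994 218.3532816 ]
```

```bash
python3 -m handwheel '[[-3,-2,30,0,0,-0.009,0],[-3,-2,40,0,0,0,0],[0,0,40,0,0,0,0],[0,0,40,0,0,0,0],[0,0,30,0,0,0,0],[0,0,20,0,0,0,0],[0,0,12,0,0,0,0],[0,0,5,0,0,0,0],[0,0,0,0,0,0,0]]' && python3 -m handwheel '[[0,0,0,0,0,0,1],[0,0,0,0,0,0,1],[0,0,0,0,0,0,1],[0,0,0,0,0,0,1],[0,0,0,0,0,0,1],[0,0,0,0,0,0,1],[0,0,0,0,0,0,1],[0,0,0,0,0,0,1]]'
```

```text
t: 4.58
ee_pos: [461.6, 366.0, 6.1]
orientation: [-3.132, 0.245, -0.001]
ft_force: [0.3, 0.6, -0.8]
width: 87.9
grasp_force: 0.0
t: 5.58
ee_pos: [461.3, 366.0, 5.8]
orientation: [-3.132, 0.245, -0.0]
ft_force: [-0.7, -0.5, 2.9]
width: 47.8
grasp_force: 30.0
```

```bash
python3 -m handwheel '[[0,0,-10,0,0,0,1],[0,0,-25,0,0,0,1],[0,0,-35,0,0,0,1],[0,0,-30,0,0,0,1],[0,0,-20,0,0,0,1]]' && python3 -m handwheel '[[5,20,0,0,0,0,1],[10,40,0,0,0,0,1],[13,50,0,0,0,0,1],[13,50,0,0,0,0,1],[13,50,0,0,0,0,1],[13,50,0,0,0,0,1],[13,50,0,0,0,0,1],[13,50,0,0,0,0,1],[11,45,0,0,0,0,1],[5,30,0,0,0,0,1]]' && python3 -m handwheel '[[0,0,0,0,0,-0.08,1],[0,0,0,0,0,-0.08,1],[0,0,0,0,0,-0.09,1],[0,0,0,0,0,0,1],[0,0,0,0,0,0,1]]'
python3 - <<'E'
from h import *
d=grab('wrist','w2'); grab('scene','s2'); o=sensors.get_obs(); print(o['ee_pos'],o['orientation'],o['qpos'],o['ft_force'])
E
```

```text
t: 6.2
ee_pos: [461.6, 366.1, 127.6]
orientation: [-3.131, 0.245, -0.002]
ft_force: [-0.5, -1.1, -0.8]
width: 47.6
grasp_force: 30.0
t: 7.45
ee_pos: [499.6, -83.5, 124.6]
orientation: [3.132, -0.248, -0.003]
ft_force: [0.2, 0.5, -0.7]
width: 47.9
grasp_force: 30.0
t: 8.07
ee_pos: [500.4, -81.1, 125.1]
orientation: [-3.138, -0.144, 0.002]
ft_force: [-0.1, -0.5, -1.9]
width: 47.7
grasp_force: 30.0
[500.86245243 -80.93273207 125.42636964] [-3.13813924e+00 -1.45449960e-01  8.37576583e-04] [-1.83634904e-01  3.97187674e-01  1.95525676e+00 -5.54691905e-05
  7.89686651e-01  1.29456856e+00] [-0.2127901  -0.00397518 -0.74329748]
```

View pics/w2.png

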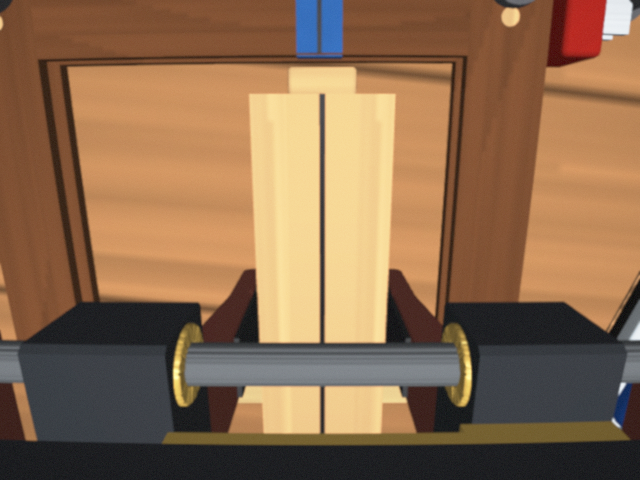

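The held bar's centre line runs (322,95) to (322,430), the tape's pencil line is near (319.5,0–52), and the rail's inner edge is near (40,60) to (465,57). Next I'll get sub-pixel values for these.

```bash
cat > m.py <<'E'
from h import *
from scipy.spatial.transform import Rotation as Ro
import sys
def dark(g,r,a,b):
    w=np.clip(np.percentile(g[r,a:b],60)-g[r,a:b].astype(float)-15,0,None); return (w*np.arange(a,b)).sum()/w.sum() if w.sum()>0 else np.nan
def run(f,tr,mr,er,ztop,o):
    d=load(f); g=cv2.cvtColor(d['frame'],cv2.COLOR_BGR2GRAY)
    T=px2w(d,[(dark(g,r,306,334),r) for r in tr],48); M=px2w(d,[(dark(g,r,312,332),r) for r in mr],ztop)
    E=[]
    for c in list(range(110,280,10))+list(range(370,440,10)):
        col=cv2.GaussianBlur(d['frame'],(3,3),0)[er[0]:er[1],c].astype(float).sum(1); gr=np.diff(col); k=gr.argmin()
        E.append((c,er[0]+k+.5))
    E=np.array(E); p=np.polyfit(E[:,0],E[:,1],1); res=E[:,1]-np.polyval(p,E[:,0]); k=abs(res)<1.5; p=np.polyfit(E[k,0],E[k,1],1)
    P=px2w(d,[(c,np.polyval(p,c)) for c in (110,270,430)],48)
    yaw=lambda A:np.arctan2(*(A[0]-A[-1])[[1,0]])
    ye=yaw(P)-np.pi/2; yt=yaw(T); ym=yaw(M)
    R=Ro.from_rotvec(o['orientation']).as_matrix(); yg=np.arctan2(R[1,0],R[0,0])
    print('edge rows',p,k.sum(),'yaws deg edge,tape,muntin,tool',np.degrees([ye,yt,ym,yg]).round(2))
    y=ye; x=np.array([np.cos(y),np.sin(y)]); n=np.array([-x[1],x[0]])
    print('T',T[:,:2].round(1),'M',M[:,:2].round(1),'P',P[:,:2].round(1))
    print('rail face coord',(P[:,:2]@x).round(1),'tape lat',(T[:,:2]@n).round(1),'muntin lat',(M[:,:2]@n).round(1),'tcp lon/lat',o['ee_pos'][:2]@x,o['ee_pos'][:2]@n)
    return d,x,n
E
python3 - <<'E'
from m import *
o=sensors.get_obs()
d,x,n=run('w2',range(4,50,5),range(100,300,20),(50,66),o['ee_pos'][2]-5.8+28,o)
g=cv2.cvtColor(d['frame'],cv2.COLOR_BGR2GRAY)
print(g[50:70,[120,200,260,420]].T); print(g[85:105,[265,300,380]].T); print(g[20,300:340],g[200,310:335])
sh=px2w(d,[(265,94),(380,94)],o['ee_pos'][2]+22.2)[:,:2]; print('shoulder lon',sh@x)
E
```

```text
edge rows [-6.60597684e-03  5.69097517e+01] 24 yaws deg edge,tape,muntin,tool [5.35 5.37 5.31 5.31]
T [[634.2 -67.3]
 [631.7 -67.5]
 [629.2 -67.7]
 [626.8 -68. ]
 [624.3 -68.2]
 [621.8 -68.5]
 [619.3 -68.8]
 [616.7 -68.9]
 [614.2 -69.2]
 [611.6 -69.4]] M [[577.7 -74.2]
 [571.4 -74.8]
 [565.  -75.4]
 [558.5 -76. ]
 [551.8 -76.6]
 [544.9 -77.2]
 [537.9 -77.9]
 [530.7 -78.6]
 [523.3 -79.3]
 [515.8 -80. ]] P [[ 598.4   45.6]
 [ 606.1  -43. ]
 [ 614.9 -130.3]]
rail face coord [600.1 599.5 600.1] tape lat [-126.1 -126.1 -126.  -126.1 -126.  -126.1 -126.2 -126.1 -126.1 -126.1] muntin lat [-127.7 -127.7 -127.7 -127.7 -127.7 -127.7 -127.7 -127.7 -127.7 -127.7] tcp lon/lat 491.14305498415735 -127.24701533048199
[[ 97  94  95  91  87  89  81  59  46  52  76  83  80  65  61  93 132 150
  150 151]
 [ 97  94  94  94  90  78  53  45  67  85  91  85  63  67 108 146 155 156
  152 153]
 [ 95  93  91  88  79  63  51  64  82  90  87  73  61  84 111 131 141 149
  155 158]
 [ 98  97  94  90  82  59  45  66  85  92  86  67  71 110 142 151 151 143
  135 132]]
[[158 159 163 160 158 157 157 162 180 203 211 212 213 212 213 213 214 211
  212 213]
 [219 219 218 216 212 213 207 209 209 213 217 217 217 217 218 218 216 216
  216 218]
 [157 156 154 157 157 155 154 158 184 214 223 223 224 224 224 224 224 224
  224 224]]
[104 103 101 103 102 102 103 102 102 104 106 100 100 104 102 102  97  87
  79  75  82  91  96 104 106 101 105 104 106 104 104 103 103 103 105 105
 103 104 105 104] [217 219 219 216 218 218 218 218 206 166 104  64  57  74 122 184 212 218
 217 219 217 218 217 218 218]
shoulder lon [570.23830927 570.17621435]
```

```bash
python3 -m handwheel '[[4,-1.5,15,0,0,0,1],[4,0,25,0,0,0,1],[0,0,25,0,0,0,1],[0,0,20,0,0,0,1],[0,0,10,0,0,0,1],[0,0,4.5,0,0,0,1],[0,0,0,0,0,0,1],[0,0,0,0,0,0,1]]'
python3 - <<'E'
from m import *
d=grab('wrist','w3'); grab('scene','s3'); o=sensors.get_obs(); print(o['ee_pos'],o['orientation'],o['ft_force'])
K=cv2.resize(d['frame'][0:220,200:460],(780,600) if 0 else None,fx=2.5,fy=2.5,interpolation=cv2.INTER_CUBIC); cv2.imwrite('pics/c3.png',K)
E
```

```text
t: 9.18
ee_pos: [509.6, -78.6, 26.7]
orientation: [3.138, 0.147, 0.002]
ft_force: [0.7, 0.9, -1.2]
width: 47.7
grasp_force: 30.0
[509.59843421 -78.64185349  26.79250763] [3.13788063e+00 1.47092026e-01 1.95967583e-03] [-0.52250904  0.29635998 -1.5370852 ]
```

View pics/c3.png

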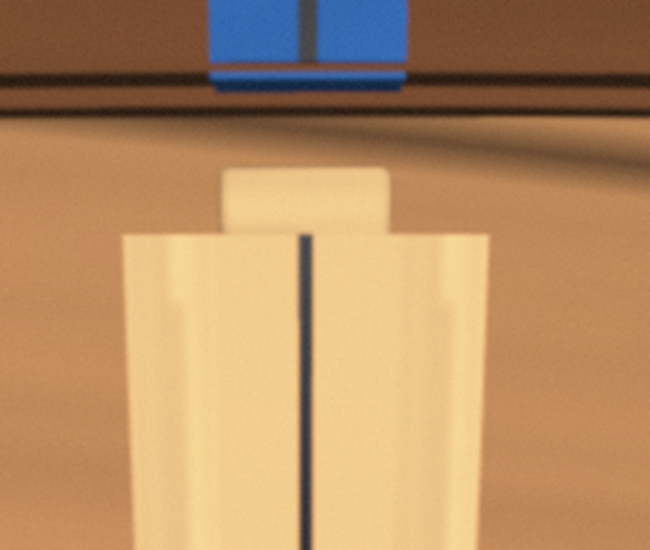

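The crop shows the muntin's centre line at x≈305 and the pencil line at x≈308 (crop scale 2.5), so it is 0.4 mm off laterally. The shoulder-to-rail gap is about 21 mm. I'll lower slightly and start inserting.

```bash
python3 -m handwheel '[[0,0.4,0.8,0,0,0,1],[4,0,0,0,0,0,1],[4,0,0,0,0,0,1],[2,0,0,0,0,0,1],[1,0,0,0,0,0,1],[1,0,0,0,0,0,1],[1,0,0,0,0,0,1],[1,0,0,0,0,0,1],[0,0,0,0,0,0,1]]' && python3 -m handwheel '[[0.5,0,0,0,0,0,1],[0.5,0,0,0,0,0,1],[0.5,0,0,0,0,0,1],[0.5,0,0,0,0,0,1],[0,0,0,0,0,0,1]]'
```

```text
t: 10.4
ee_pos: [523.2, -77.6, 25.4]
orientation: [3.138, 0.147, 0.0]
ft_force: [0.5, -0.4, -0.8]
width: 47.6
grasp_force: 30.0
t: 11.02
ee_pos: [525.1, -77.4, 25.4]
orientation: [3.138, 0.147, 0.0]
ft_force: [-1.3, 0.0, -1.7]
width: 47.5
grasp_force: 30.0
```

```bash
python3 -m handwheel '[[0.5,0,0,0,0,0,1],[0.5,0,0,0,0,0,1],[0.5,0,0,0,0,0,1],[0.5,0,0,0,0,0,1],[0.5,0,0,0,0,0,1],[0,0,0,0,0,0,1]]' && python3 -m handwheel '[[0.3,0,0,0,0,0,1],[0.3,0,0,0,0,0,1],[0.3,0,0,0,0,0,1],[0.3,0,0,0,0,0,1],[0,0,0,0,0,0,1]]'
```

```text
t: 11.78
ee_pos: [527.6, -77.2, 25.4]
orientation: [-3.138, -0.147, -0.0]
ft_force: [0.6, 0.2, -1.0]
width: 47.9
grasp_force: 30.0
t: 12.4
ee_pos: [528.8, -77.1, 25.4]
orientation: [-3.138, -0.147, 0.0]
ft_force: [-0.5, 0.4, -1.3]
width: 47.2
grasp_force: 30.0
```

```bash
python3 -m handwheel '[[0.3,0,0,0,0,0,1],[0.3,0,0,0,0,0,1],[0.2,0,0,0,0,0,1],[0,0,0,0,0,0,1]]' && python3 -m handwheel '[[0.2,0,0,0,0,0,1],[0.2,0,0,0,0,0,1],[0.2,0,0,0,0,0,1],[0,0,0,0,0,0,1]]'
python3 - <<'E'
from m import *
d=grab('wrist','w4')
cv2.imwrite('pics/c4.png',cv2.resize(d['frame'][0:220,200:460],None,fx=2.5,fy=2.5,interpolation=cv2.INTER_CUBIC))
E
```

```text
t: 12.9
ee_pos: [529.5, -77.0, 25.4]
orientation: [-3.138, -0.147, 0.0]
ft_force: [0.2, -0.1, -0.7]
width: 47.8
grasp_force: 30.0
t: 13.4
ee_pos: [529.6, -77.0, 25.3]
orientation: [-3.138, -0.147, 0.002]
ft_force: [-3.3, -0.8, 0.9]
width: 47.5
grasp_force: 30.0
```

View pics/c4.png

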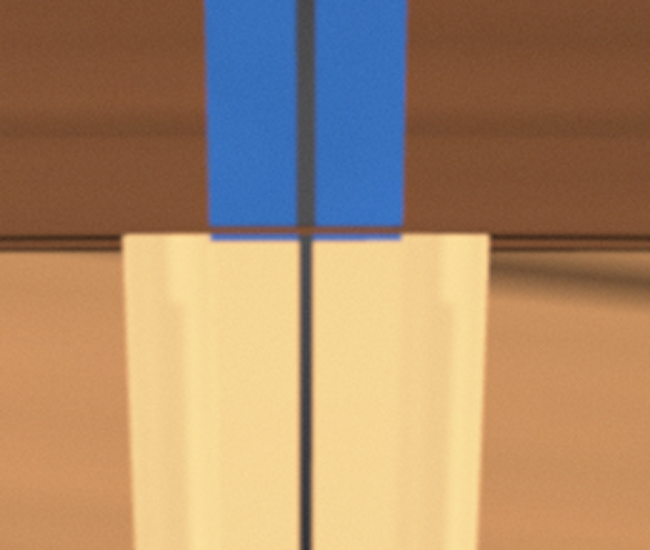

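The shoulders meet the rail along row 235 of the crop, and the muntin line (305) lies on the pencil line (305). First contact reads 3 N, so I'll build the push up gently.

```bash
python3 -m handwheel '[[0.2,0,0,0,0,0,1],[0.2,0,0,0,0,0,1],[0,0,0,0,0,0,1],[0,0,0,0,0,0,1]]' && python3 -m handwheel '[[0.2,0,0,0,0,0,1],[0,0,0,0,0,0,1],[0,0,0,0,0,0,1]]'; python3 -m handwheel '[[0.2,0,0,0,0,0,1],[0,0,0,0,0,0,1],[0,0,0,0,0,0,1]]'
```

```text
t: 13.95
ee_pos: [529.6, -77.0, 25.2]
orientation: [-3.138, -0.147, 0.003]
ft_force: [-5.8, -2.4, 1.6]
width: 47.6
grasp_force: 30.0
t: 14.32
ee_pos: [529.5, -76.9, 25.2]
orientation: [-3.138, -0.147, 0.004]
ft_force: [-6.0, -2.6, 1.4]
width: 47.6
grasp_force: 30.0
t: 14.7
ee_pos: [529.6, -76.9, 25.2]
orientation: [-3.138, -0.147, 0.004]
ft_force: [-5.9, -2.4, 2.6]
width: 47.8
grasp_force: 30.0
```

```bash
python3 -m handwheel '[[0.3,0,0,0,0,0,1],[0.3,0,0,0,0,0,1],[0,0,0,0,0,0,1],[0,0,0,0,0,0,1]]'; python3 -m handwheel '[[0,0,0,0,0,0,1],[0,0,0,0,0,0,1],[0,0,0,0,0,0,1],[0,0,0,0,0,0,1],[0,0,0,0,0,0,1]]'
```

```text
t: 15.2
ee_pos: [529.5, -76.9, 25.1]
orientation: [-3.138, -0.147, 0.006]
ft_force: [-7.8, -3.2, 3.1]
width: 47.7
grasp_force: 30.0
t: 15.82
ee_pos: [529.5, -76.9, 25.1]
orientation: [-3.138, -0.147, 0.006]
ft_force: [-7.4, -3.3, 2.3]
width: 47.1
grasp_force: 30.0
```

```bash
python3 -m handwheel '[[0.2,0,0,0,0,0,1],[0.2,0,0,0,0,0,1],[0,0,0,0,0,0,1],[0,0,0,0,0,0,1],[0,0,0,0,0,0,1],[0,0,0,0,0,0,1],[0,0,0,0,0,0,1],[0,0,0,0,0,0,1],[0,0,0,0,0,0,1],[0,0,0,0,0,0,1]]'; for i in 1 2 3; do python3 -m handwheel '[[0,0,0,0,0,0,1],[0,0,0,0,0,0,1],[0,0,0,0,0,0,1],[0,0,0,0,0,0,1],[0,0,0,0,0,0,1],[0,0,0,0,0,0,1],[0,0,0,0,0,0,1],[0,0,0,0,0,0,1],[0,0,0,0,0,0,1],[0,0,0,0,0,0,1]]' ; done
python3 - <<'E'
from m import *
d=grab('wrist','w5')
cv2.imwrite('pics/c5.png',cv2.resize(d['frame'][0:220,200:460],None,fx=2.5,fy=2.5,interpolation=cv2.INTER_CUBIC))
E
```

```text
t: 17.08
ee_pos: [529.5, -76.8, 25.0]
orientation: [-3.138, -0.147, 0.007]
ft_force: [-9.9, -3.4, 4.0]
width: 48.0
grasp_force: 30.0
t: 18.32
ee_pos: [529.5, -76.8, 25.0]
orientation: [-3.138, -0.147, 0.007]
ft_force: [-9.4, -3.6, 4.2]
width: 47.7
grasp_force: 30.0
t: 19.58
ee_pos: [529.5, -76.8, 25.0]
orientation: [-3.138, -0.147, 0.007]
ft_force: [-9.2, -3.1, 4.0]
width: 47.8
grasp_force: 30.0
t: 20.82
ee_pos: [529.5, -76.8, 25.0]
orientation: [-3.138, -0.147, 0.007]
ft_force: [-9.2, -3.8, 5.1]
width: 47.8
grasp_force: 30.0
```

View pics/c5.png

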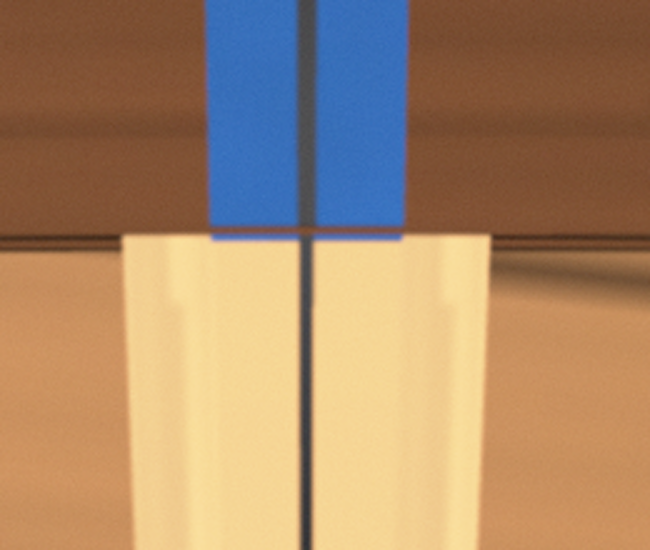

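The shoulders are flush with the rail (row 235) and the centre line is on the pencil line (x≈306). The push has held steady at about 10 N for over 3 s, so I'm handing in.

```bash
python3 -c "
from workcell import ctrl; print(ctrl.close_job())"
```

```text
the job is handed in; nothing more can be done
None
```

The job is handed in at about 21 s of the 56 s allowed: the muntin sits square in the rail's groove on the pencil line, held about 4 s at roughly 10 N and still gripped and pressed; no verdict came back.

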